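# Photometer check: filter 6, third glass standard into the beam and held

## Task

We are checking the photometer against its glass standards: turn the filter dial on its top deck to number 6, then draw the sample carriage out by the pull knob on the front until it clicks into the third of its four notches, counted from fully pushed in, so that the third standard from the front stands in the light beam. Finish while still gripping the pull and holding it in that notch for the reading, with the dial left clicked in at 6 and the things standing around the photometer left where they are.

Things in the scene. Friction and masses are not known exactly. Their poses are not given: they have to be found in the camera images.
- photometer: Light-grey filter photometer, fixed; 240 (x) x 300 (y) x 105 mm high, display hump 150 mm high at right rear. Origin: centre of its underside, on the bench; x from front to back, y to the left, z up. Front panel: plane x = -120 mm, facing the robot. Open sample well, 70 mm wide, runs along x in mid-deck.
- filter_dial (a joint): Filter dial, left of the deck. The number 0-9 at the white index mark in front of it (-x side) is set. Rad: 0 = number 0, one click every 0.6283 (36 degrees), 6 = 3.770; positive = clockwise from above = higher numbers. Stops just past 0 and 9. A white line on the grip's top points from the axis to number 0. Clicks hold with about 0.08 N m and pull home when let go within 0.2 rad.
- dial_grip (a point): On the dial's axis, 131 mm above the bench, at (-60, +92, 131) mm in the photometer's frame: height to hold the round fluted black grip, 28 mm in diameter, 111 to 141 mm above the bench. Below it the black skirt with white numbers, 56 mm in diameter, its top 111.5 mm above the bench, turns with it. Axes turn with the dial.
- carriage (a joint): Aluminium carriage sliding along the photometer's x in the well, with four black-framed 12.5 mm glass standards 18 mm apart, first = nearest the front. Metres, growing as drawn out to the front (-x); first notch 0, then 0.018, 0.036 (third), 0.054; stops -0.002, 0.056. Friction 1.2 N between notches, stays where left; a ball draws it in over the last 2 mm; about 6 N moves it out of a notch.
- beam (a point): Where the light beam crosses the sample well, along the photometer's y, at (+5, 0, 93) mm in its frame; marked by a short white line on the deck on either side of the well. At notch n the n-th standard from the front stands here.
- pull: Pull knob, in one piece with the carriage: grey metal cylinder 24 mm in diameter, 20 mm long, along the photometer's x, on an 8 mm rod out of the middle of the front panel; free at both sides and above. Origin: on its axis, mid-length, 70 mm above the bench; axes as the photometer. It stands 45 mm in front of the panel with the carriage at 0, 63, 81 (third) and 99 mm at the other notches.
- mini_centrifuge: Bystander: mini centrifuge, light-grey base 125 x 115 x 55 mm under a dark dome, 105 mm high, 1.1 kg, loose. Origin: centre of its underside.
- tip_box: Bystander: pipette tip box 124 x 86 x 68 mm, grey with a clear lid, loose. Origin: centre of its underside.
- standards_case: Bystander: empty grey storage case of the glass standards, tray 100 x 130 x 30 mm with its lid standing up 100 mm high at the back, loose. Origin: centre of the tray's underside.

How it is judged (in metres and radians):
On the way, in this order (a step that is already met when the one before it is completed fails the run):
1. the filter dial is clicked in at number 6 (value of joint filter_dial between 3.62 and 3.92 rad), for 0.3 s.
2. the carriage stands in its third notch with the pull gripped (value of joint carriage between 0.034 and 0.038 m and contact force between the fingers and pull above 5 N and distance between the grasp point and pull below 0.04 m), for 0.5 s.
At the end, for the whole second after the job is handed in: The dial reads 6 (within 0.15 rad of the click), the carriage rests within 2 mm of its third notch (0.036 m), and the fingers still grip the pull knob with more than 5 N through the last second (all of step 1 and all of step 2 and velocity of joint carriage between -0.01 and 0.01 m/s); the arm keeps its last pose, push and grip.
It fails at once if a bystander (mini centrifuge, tip box or standards case) was moved more than 20 mm (distance of any of mini_centrifuge, tip_box, standards_case from where it was at the start of the episode above 0.02 m).
It also fails if it takes over 61 s, if anything falls off the work surface, if the arm or the gripper's body presses on something with over 40 N, if the wrist force passes 120 N, or if a joint passes its speed limit or range.

## Robot

A 6-joint arm with a two-finger parallel gripper is mounted at the origin on the work surface. World frame = base frame: x ahead of the robot, y to its left, z up, the work surface at z = 0. Lengths are in mm, angles in rad, forces in N, time in s.
With the tool pointing down it reaches from about 375 to 925 mm from the base axis. Payload 5.7 kg.
Tool frame: the origin (TCP) lies between the finger pads; the fingertips stand 8 mm ahead of it and the grasp point (between the pads) lies 11 mm behind it; x points along the fingers, y is the direction in which the jaws open and shut, and the axes are right-handed (so a half turn about x gives the same grasp; the last joint's range is limited). The gripper opens to 85 mm and grips with 20 to 120 N. Pads are 22 mm wide; open, the fingers measure 114 mm over their backs; the gripper's body (76 mm by 85 mm) begins 54 mm behind the grasp point. The pads swing forward as they close: fully open they stand 13 mm farther back than shut.
Start: joints at [-1.35, 0.359, 1.51, -0, 1.272, -0.115], TCP at [197.699, -566.462, 239.267] pointing down, gripper open.
Joint ranges: [-2.97, 2.97], [-1.01, 2.36], [0.21, 2.38], [-0.96, 4.11], [0.2, 2.71], [-2.98, 2.98]. Speed limits (rad/s): [2.39, 2.39, 3.14, 3.14, 3.14, 3.14].

## Interface

Orientations are given as a rotation vector (axis times angle).
In Python, from workcell import manip, optics gives the robot as it stands.
- The arm moves only by the tool servo_tool, never from a script. Its argument "motion" is a list of rows, each an object with "grip": the gripper's target within -1 to 1 (fully open at 1, half-way at 0, shut at -1); "offset": the shift along the tool's x, y, z in units of 50 cm (1.0 is 50 cm), a list of three; "rotation": the turn, a rotation vector about the tool's x, y, z in units of 2 pi rad (1.0 is 2 pi rad), a list of three. A call has 1 to 20 rows; each row is the pose to reach, as a shift and turn from the pose commanded when the call began, along the tool's axes at that moment, turning the shorter way round; what a row does not reach only later rows make up. A row lasts 1/10 s, in which the tool goes at most 50 mm and 8.59 degrees, less where a joint would pass 70% of its speed; a pose out of reach is approached as far as the arm can. A call with a number of a shift or a turn outside -1 to 1 is refused whole. A call with a gripper value outside its range is refused whole. The fingers move at their own pace and stop on an object; "force" is the grip in N (left out, the last holds). Time passes only in rows, so rows that repeat a pose let the fingers close. It gives the time, the measured TCP pose, the force and the opening at its end, in the units of the state.
- manip.sense(): the state, without advancing time (a new reading comes with each control period).
- optics.grab_frame(name): name is "scene" or "top"; returns the picture (480x640x3 uint8, red, green, blue); there is no depth.
- optics.camera_info(name): a dict with "camera_matrix" (3x3 intrinsics, pixels), "rvec" (rotation vector, rad) and "tvec" (3), from world to camera coordinates, as OpenCV has them. Camera axes: x right, y down, z forward; pixel columns grow to the right and rows downward; lengths in mm; the calibration is good to about 2 mm. A picture is of the moment at which its call begins. camera_info takes no time and is no camera call.
- manip.job_done(): hands the job in, once; it reports no verdict.
The state is a dict: "time_s": time; "q": joint angles; "dq": joint speeds; "joint_torque": joint torques, N m; "ee_pos": TCP position; "eef_rot": TCP orientation; "wrist_force": force on the tool from outside, world axes, zero at the start; "torque": the same for the moment, N m; "gripper_width": finger opening in mm.
Only numpy, scipy, OpenCV 4.12 (cv2) and the standard library are available. Lean on these libraries where they do the work, as an engineer would, in place of code of your own. Each camera call takes 0.05 s, during which the arm holds its last target. There are 200 camera calls.

## Working session

There is one attempt and no reset: what is moved stays moved. The work goes in short steps, Python scripts to look and compute and a tool call to move; the robot and the scene stay as the last step left them, time stands still between calls to the robot, and variables do not carry over. Pictures are saved under pics/ and viewed, about 8 in all and at most 12, crops included, and the job is handed in when it is done.

Besides the shell and the picture viewer there is one more tool, called after "Emit:" as name(argument=value, ...), one argument or row to a line, values as JSON. servo_tool: Moves the arm, as the interface text tells. Its arguments: {"type":"object","properties":{"motion":{"type":"array","items":{"type":"object","properties":{"grip":{"type":"number"},"offset":{"type":"array","items":{"type":"number"}},"rotation":{"type":"array","items":{"type":"number"}}}}},"force":{"type":"number"}},"required":["motion"]}

```bash
mkdir -p pics; python3 - <<'E'
from workcell import manip, optics
import cv2
s=manip.sense(); print({k:s[k] for k in("time_s","ee_pos","eef_rot","gripper_width")})
for n in("scene","top"):
    f=optics.grab_frame(n); cv2.imwrite(f"pics/{n}0.png",f[:,:,::-1]); print(n,optics.camera_info(n))
E
```

```text
{'time_s': 0.0, 'ee_pos': array([ 197.57014331, -565.84186267,  238.45976062]), 'eef_rot': array([ 2.04005175,  0.34763368, -2.04021813]), 'gripper_width': 85.6270985568087}
scene {'camera_matrix': array([[453.16100802,   0.        , 319.86094083],
       [  0.        , 453.16100802, 244.52799074],
       [  0.        ,   0.        ,   1.        ]]), 'rvec': array([ 1.61668545,  1.98902503, -0.74674162]), 'tvec': array([  82.95542605, -317.55303297, 1626.32843721])}
top {'camera_matrix': array([[481.29871993,   0.        , 319.09021887],
       [  0.        , 481.29871993, 246.87327313],
       [  0.        ,   0.        ,   1.        ]]), 'rvec': array([ 2.16804765, -2.19678709,  0.06968451]), 'tvec': array([  22.69889864,  554.08776944, 1158.02567301])}
```

View pics/scene0.png

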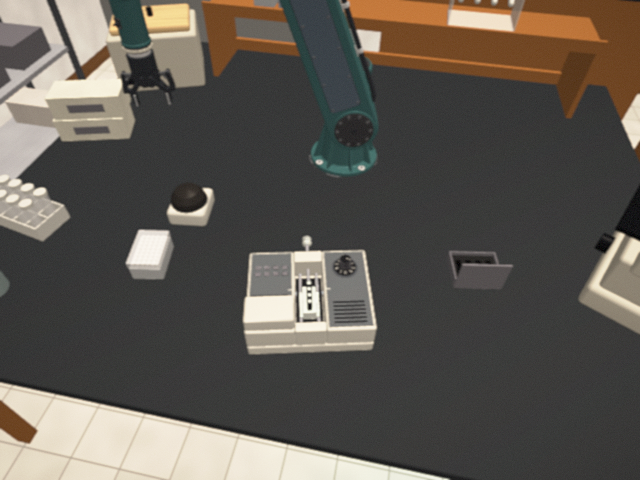

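View pics/top0.png

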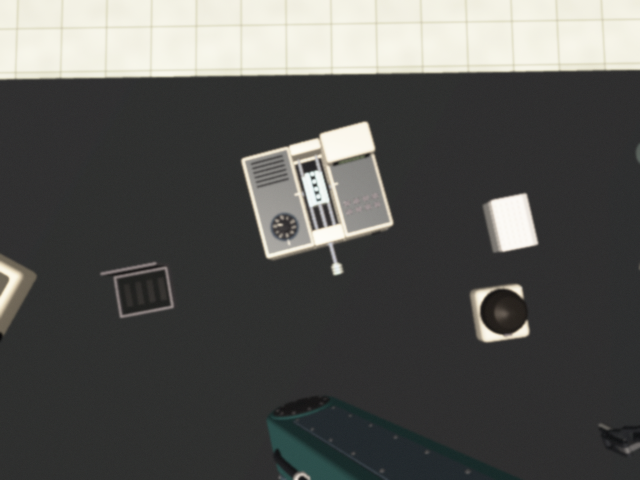

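The scene view shows the photometer at about (310,300), with the knob at (307,242) and the dial at (345,265). In the top view the dial is at (285,226) and the knob at (336,268). The bystanders are well clear to either side. Next I'll measure the dial, knob and yaw.

```bash
cat > h.py <<'E'
import numpy as np, cv2
from workcell import manip, optics
def cam(n):
    i=optics.camera_info(n); R=cv2.Rodrigues(i["rvec"])[0]; return i["camera_matrix"],R,i["tvec"],i["rvec"]
def ray(n,uv):
    K,R,t,_=cam(n); d=R.T@np.linalg.inv(K)@[uv[0],uv[1],1]; return -R.T@t,d
def onz(n,uv,z):
    c,d=ray(n,uv); return c+d*(z-c[2])/d[2]
def proj(n,P):
    K,R,t,rv=cam(n); return cv2.projectPoints(np.array(P,float).reshape(-1,1,3),rv,t,K,None)[0][:,0]
def blobs(g,mask,x0,y0):
    n,l,st,c=cv2.connectedComponentsWithStats(mask.astype(np.uint8)); return [(c[i]+[x0,y0],st[i,4]) for i in range(1,n) if st[i,4]>15]
def yaw_frame(o,yaw):
    c,s=np.cos(yaw),np.sin(yaw); R=np.array([[c,-s,0],[s,c,0],[0,0,1]]); return lambda p:R@np.array(p,float)+o
E
python3 - <<'E'
from h import *
f=cv2.imread("pics/top0.png"); g=cv2.cvtColor(f,cv2.COLOR_BGR2GRAY)
# knob
x0,y0=322,258; print("knob",blobs(g,g[y0:290,x0:352]>110,x0,y0))
# skirt dark
x0,y0=265,205; m=(g[y0:245,x0:303]<75); m=cv2.morphologyEx(m.astype(np.uint8),cv2.MORPH_CLOSE,np.ones((5,5))); print("skirt",blobs(g,m,x0,y0))
# deck outline
b=cv2.morphologyEx((g>80).astype(np.uint8),cv2.MORPH_CLOSE,np.ones((15,15)))[110:275,235:400]
c=max(cv2.findContours(b,0,2)[0],key=cv2.contourArea)+[235,110]
print(cv2.approxPolyDP(c,5,True)[:,0].tolist())
a=cv2.resize(f[200:250,260:310],(600,600),interpolation=cv2.INTER_CUBIC)
s=cv2.imread("pics/scene0.png"); 
cv2.imwrite("pics/crop1.png",a)
for p,z in(((285,226),111.5),((336,268),70)): print(onz("top",p,z))
print(proj("scene",[onz("top",(285,226),111.5),onz("top",(336,268),70)]))
from scipy.spatial.transform import Rotation as Ro
print(Ro.from_rotvec(manip.sense()["eef_rot"]).as_matrix().round(3))
E
```

```text
knob [(array([336.29452055, 266.98630137]), np.int32(146))]
skirt [(array([285.85630499, 226.6627566 ]), np.int32(341))]
[[367, 121], [241, 158], [266, 258], [328, 249], [332, 274], [340, 274], [337, 242], [393, 224]]
[596.24591573  91.38063532 111.5       ]
[500.82900747 -23.72815891  70.        ]
[[342.47428708 266.44808646]
 [306.0987586  242.84693544]]
[[-0.     0.33  -0.944]
 [ 0.002 -0.944 -0.33 ]
 [-1.    -0.002 -0.   ]]
```

View pics/crop1.png

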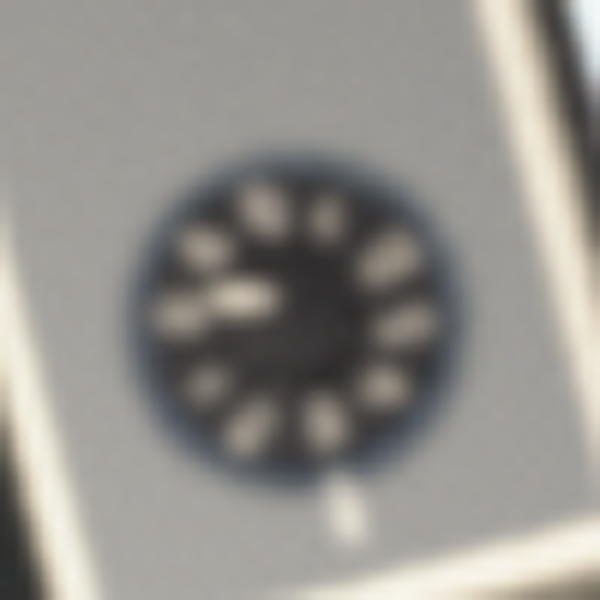

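The crop shows the skirt centred at crop (302,322), the index mark at (348,515), and the white line pointing left from the axis towards (208,303). That puts the pointer about 107° clockwise of the index, so the dial is at 3 and needs +108° clockwise. Next I'll triangulate the knob and work out the approach numbers.

```bash
python3 - <<'E'
from h import *
s=cv2.imread("pics/scene0.png"); g=cv2.cvtColor(s,cv2.COLOR_BGR2GRAY)
x0,y0=296,230; kb=blobs(g,g[y0:250,x0:320]>110,x0,y0); print(kb)
x0,y0=328,250; m=cv2.morphologyEx((g[y0:282,x0:362]<50).astype(np.uint8),cv2.MORPH_CLOSE,np.ones((5,5)));sb=blobs(g,m,x0,y0); print(sb)
def tri(a,b):
    c1,d1=ray("top",a);c2,d2=ray("scene",b);d1/=np.linalg.norm(d1);d2/=np.linalg.norm(d2)
    t=np.linalg.lstsq(np.c_[d1,-d2],c2-c1,rcond=None)[0];p,q=c1+t[0]*d1,c2+t[1]*d2;return (p+q)/2,np.linalg.norm(p-q)
print("knob",tri((336.3,267.),kb[0][0])); print("dial",tri((285.2,226.8),(344.5,266)))
D=onz("top",(285.4,226.7),111.5); 
A=onz("top",(266,258),105);B=onz("top",(393,224.5),105);C=onz("top",(241,158),105)
print("corners",A,B,C,np.linalg.norm(B-A),np.linalg.norm(C-A))
y1=np.arctan2(*(A-B)[[1,0]])-np.pi/2;y2=np.arctan2(*(C-A)[[1,0]]);print("yaw",np.degrees([y1,y2]))
K=onz("top",(336.3,267.),76)
for y in (y1,y2,np.radians(13.5)):
    c,sn=np.cos(y),np.sin(y); d=K-D; print("knob rel dial",c*d[0]+sn*d[1],-sn*d[0]+c*d[1])
print(D,K)
st=manip.sense()
from scipy.spatial.transform import Rotation as Ro
R=Ro.from_rotvec(st["eef_rot"]).as_matrix()
print("offset units", R.T@(np.array([D[0],D[1],230])-st["ee_pos"])/500)
t=cv2.imread("pics/top0.png")[145:280,290:350]
cv2.imwrite("pics/crop2.png",np.hstack([cv2.resize(t,(266,600),interpolation=cv2.INTER_CUBIC),cv2.resize(s[235:345,285:345],(327,600),interpolation=cv2.INTER_CUBIC)]))
E
```

```text
[(array([306.5       , 241.65454545]), np.int32(110))]
[(array([343.91603053, 265.78625954]), np.int32(131))]
knob (array([502.75712797, -23.22127073,  77.12315766]), np.float64(2.1057352113705536))
dial (array([594.04941301,  93.54871578, 111.23754262]), np.float64(5.225451537611836))
corners [524.6474373  135.54635306 105.        ] [ 597.05372519 -153.8157838   105.        ] [755.73543457 191.92765549 105.        ] 298.2836180127343 237.8665881296344
yaw [14.04849665 13.7112613 ]
knob rel dial -116.77704387150695 -89.09496686763325
knob rel dial -116.25062298777343 -89.78075379204098
knob rel dial -115.91879342613245 -90.20878242799948
[594.64064739  90.48771602 111.5       ] [502.98352149 -24.28929548  76.        ]
offset units [ 0.01891306 -0.97775949 -1.18237268]
```

View pics/crop2.png

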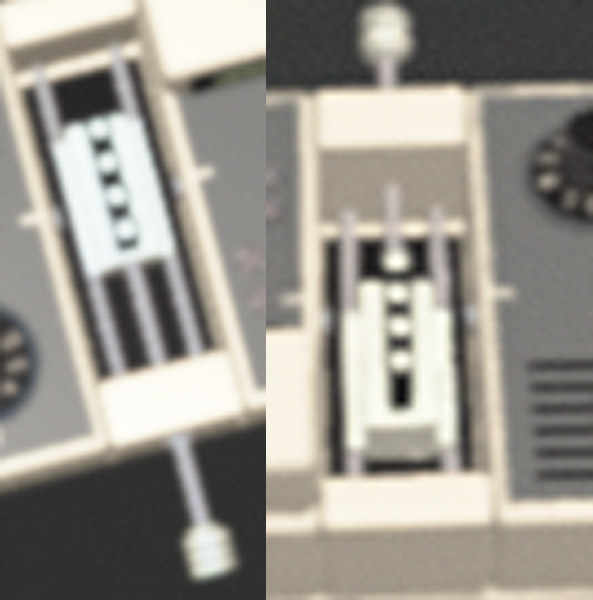

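In this crop the beam marks lie at (30,218) and (205,172), crossing the carriage at about (115,196). That is between or on the second standard, so the carriage is roughly 11–18 mm out, at or near notch 2. Its zero will be settled at the knob. The photometer's yaw is about 13.9°, the deck edges check to 2 mm, and the dial is at (594.5, 91.5).

Emit:
servo_tool(
  motion=[
    {"grip": 1,"offset": [0,-0.5,-0.6],"rotation": [-0.286,0,0]},
    {"grip": 1,"offset": [0,-0.5,-0.6],"rotation": [-0.286,0,0]},
    {"grip": 1,"offset": [0,-0.5,-0.6],"rotation": [-0.286,0,0]},
    {"grip": 1,"offset": [0,-0.5,-0.6],"rotation": [-0.286,0,0]},
    {"grip": 1,"offset": [0,-0.5,-0.6],"rotation": [-0.286,0,0]},
    {"grip": 1,"offset": [0,-0.5,-0.6],"rotation": [-0.286,0,0]},
    {"grip": 1,"offset": [0,-0.5,-0.6],"rotation": [-0.286,0,0]},
    {"grip": 1,"offset": [0,-0.5,-0.6],"rotation": [-0.286,0,0]},
    {"grip": 1,"offset": [0,-0.5,-0.6],"rotation": [-0.286,0,0]},
    {"grip": 1,"offset": [0,-0.5,-0.6],"rotation": [-0.286,0,0]},
    {"grip": 1,"offset": [0,-0.5,-0.6],"rotation": [-0.286,0,0]},
    {"grip": 1,"offset": [0,-0.5,-0.6],"rotation": [-0.286,0,0]},
    {"grip": 1,"offset": [0,-0.5,-0.6],"rotation": [-0.286,0,0]},
    {"grip": 1,"offset": [0,-0.5,-0.6],"rotation": [-0.286,0,0]},
  ],
)

```text
time_s: 1.5
ee_pos: [398.4, -231.5, 239.1]
eef_rot: [0.789, 1.423, -0.789]
wrist_force: [0.1, -0.2, 0.5]
gripper_width: 85.3
```

```bash
cat > go.py <<'E'
import sys
from h import *
from scipy.spatial.transform import Rotation as Ro
# go.py x y z yawdeg(of tool y): offset & turn (units) for a tool-down pose
x,y,z,w=map(float,sys.argv[1:5]); s=manip.sense(); R=Ro.from_rotvec(s["eef_rot"]).as_matrix()
print("t",s["time_s"],"pos",s["ee_pos"].round(1),"yaw_y",np.degrees(np.arctan2(R[1,1],R[0,1])).round(2),"down",R[:,0].round(3),"F",np.round(s["wrist_force"],1),"w",round(s["gripper_width"],1),"q6",round(s["q"][5],2))
d=np.radians(w); Y=np.array([np.cos(d),np.sin(d),0]);X=np.array([0,0,-1.]); T=np.c_[X,Y,np.cross(X,Y)]
print("off",(R.T@(np.array([x,y,z])-s["ee_pos"])/500).round(4),"rot",(Ro.from_matrix(R.T@T).as_rotvec()/2/np.pi).round(4))
E
python3 go.py 594.5 91.5 165 32
```

```text
t 1.5 pos [ 398.4 -231.5  239.1] yaw_y 31.97 down [-0.  0. -1.] F [ 0.1 -0.2  0.5] w 85.3 q6 -1.23
off [ 0.1483  0.6747 -0.3402] rot [-0.0001 -0.0001  0.    ]
```

Emit:
servo_tool(
  motion=[
    {"grip": 1,"offset": [0.148,0.675,-0.34],"rotation": [0,0,0]},
    {"grip": 1,"offset": [0.148,0.675,-0.34],"rotation": [0,0,0]},
    {"grip": 1,"offset": [0.148,0.675,-0.34],"rotation": [0,0,0]},
    {"grip": 1,"offset": [0.148,0.675,-0.34],"rotation": [0,0,0]},
    {"grip": 1,"offset": [0.148,0.675,-0.34],"rotation": [0,0,0]},
    {"grip": 1,"offset": [0.148,0.675,-0.34],"rotation": [0,0,0]},
    {"grip": 1,"offset": [0.148,0.675,-0.34],"rotation": [0,0,0]},
    {"grip": 1,"offset": [0.148,0.675,-0.34],"rotation": [0,0,0]},
    {"grip": 1,"offset": [0.148,0.675,-0.34],"rotation": [0,0,0]},
    {"grip": 1,"offset": [0.148,0.675,-0.34],"rotation": [0,0,0]},
    {"grip": 1,"offset": [0.148,0.675,-0.34],"rotation": [0,0,0]},
  ],
)

```text
time_s: 2.6
ee_pos: [592.9, 91.2, 165.3]
eef_rot: [0.787, 1.424, -0.788]
wrist_force: [-0.1, -0.0, 1.1]
gripper_width: 85.4
```

```bash
python3 go.py 594.5 91.5 124 32; python3 - <<'E'
from h import *
s=optics.grab_frame("scene")[:,:,::-1];t=optics.grab_frame("top")[:,:,::-1]
cv2.imwrite("pics/c3.png",np.hstack([cv2.resize(s[200:300,290:390],(400,400),interpolation=2),cv2.resize(t[180:280,250:350],(400,400),interpolation=2)]))
E
```

```text
t 2.6 pos [592.9  91.2 165.3] yaw_y 32.09 down [-0.001 -0.    -1.   ] F [-0.1 -0.   1.1] w 85.4 q6 -0.52
off [0.0825 0.0031 0.0013] rot [ 0.0003 -0.      0.0002]
```

View pics/c3.png

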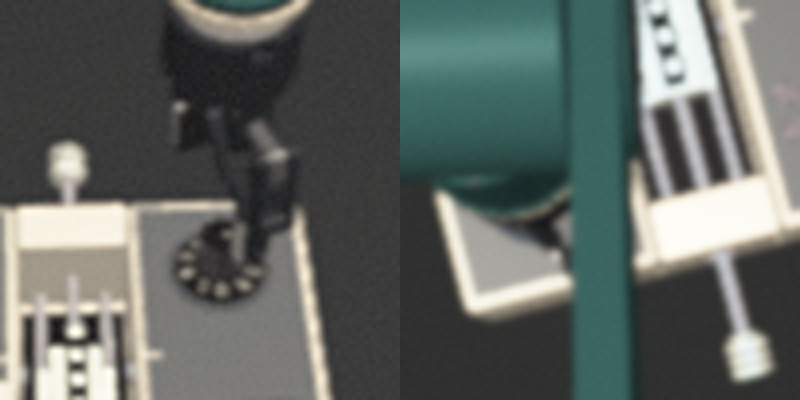

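The left crop shows the jaws straddling the dial's axis, with the fingers at (185,125) and (255,230) around the grip at (220,245). The knob at (68,160) is untouched. I'll go down and grip.

Emit:
servo_tool(
  motion=[
    {"grip": 1,"offset": [0.04,0.003,0.001],"rotation": [0,0,0]},
    {"grip": 1,"offset": [0.082,0.003,0.001],"rotation": [0,0,0]},
    {"grip": 1,"offset": [0.082,0.003,0.001],"rotation": [0,0,0]},
    {"grip": 1,"offset": [0.082,0.003,0.001],"rotation": [0,0,0]},
    {"grip": -1,"offset": [0.082,0.003,0.001],"rotation": [0,0,0]},
    {"grip": -1,"offset": [0.082,0.003,0.001],"rotation": [0,0,0]},
    {"grip": -1,"offset": [0.082,0.003,0.001],"rotation": [0,0,0]},
    {"grip": -1,"offset": [0.082,0.003,0.001],"rotation": [0,0,0]},
    {"grip": -1,"offset": [0.082,0.003,0.001],"rotation": [0,0,0]},
    {"grip": -1,"offset": [0.082,0.003,0.001],"rotation": [0,0,0]},
    {"grip": -1,"offset": [0.082,0.003,0.001],"rotation": [0,0,0]},
    {"grip": -1,"offset": [0.082,0.003,0.001],"rotation": [0,0,0]},
  ],
  force=40,
)

```text
time_s: 3.9
ee_pos: [596.6, 93.1, 125.3]
eef_rot: [0.788, 1.422, -0.784]
wrist_force: [2.5, 3.0, 5.1]
gripper_width: 26.8
```

```bash
python3 go.py 594.5 91.5 124 -76;python3 -c "
from h import *
print(manip.sense()['torque'])"
```

```text
t 3.9 pos [596.6  93.1 125.3] yaw_y 32.2 down [ 0.003  0.001 -1.   ] F [2.5 3.  5.1] w 26.8 q6 -0.52
off [ 0.0027 -0.0053  0.0006] rot [ 0.3005 -0.0004 -0.0005]
[ 0.49051441 -0.28363232 -0.02291731]
```

Emit:
servo_tool(
  motion=[
    {"grip": -1,"offset": [0,0.005,0],"rotation": [0.02,0,0]},
    {"grip": -1,"offset": [0,0.005,0],"rotation": [0.04,0,0]},
    {"grip": -1,"offset": [0,0.005,0],"rotation": [0.06,0,0]},
    {"grip": -1,"offset": [0,0.005,0],"rotation": [0.08,0,0]},
    {"grip": -1,"offset": [0,0.005,0],"rotation": [0.1,0,0]},
    {"grip": -1,"offset": [0,0.005,0],"rotation": [0.12,0,0]},
    {"grip": -1,"offset": [0,0.005,0],"rotation": [0.14,0,0]},
    {"grip": -1,"offset": [0,0.005,0],"rotation": [0.16,0,0]},
    {"grip": -1,"offset": [0,0.005,0],"rotation": [0.18,0,0]},
    {"grip": -1,"offset": [0,0.005,0],"rotation": [0.2,0,0]},
    {"grip": -1,"offset": [0,0.005,0],"rotation": [0.22,0,0]},
    {"grip": -1,"offset": [0,0.005,0],"rotation": [0.24,0,0]},
    {"grip": -1,"offset": [0,0.005,0],"rotation": [0.26,0,0]},
    {"grip": -1,"offset": [0,0.005,0],"rotation": [0.28,0,0]},
    {"grip": -1,"offset": [0,0.005,0],"rotation": [0.3,0,0]},
    {"grip": -1,"offset": [0,0.005,0],"rotation": [0.304,0,0]},
    {"grip": -1,"offset": [0,0.005,0],"rotation": [0.304,0,0]},
    {"grip": -1,"offset": [0,0.005,0],"rotation": [0.304,0,0]},
  ],
)

```text
time_s: 5.7
ee_pos: [593.3, 94.6, 125.2]
eef_rot: [2.097, 0.237, -2.111]
wrist_force: [-12.1, 4.2, 18.7]
gripper_width: 26.4
```

```bash
python3 go.py 596 92.5 165 -76;python3 -c "
from h import *
print(manip.sense()['torque'])"
```

```text
t 5.7 pos [593.3  94.6 125.2] yaw_y -77.22 down [-0.007  0.001 -1.   ] F [-12.1   4.2  18.7] w 26.4 q6 1.39
off [-0.0796  0.0052 -0.0038] rot [-0.0034  0.001   0.0004]
[0.57090852 1.80158565 0.09048957]
```

Emit:
servo_tool(
  motion=[
    {"grip": 1,"offset": [0,0,0],"rotation": [0,0,0]},
    {"grip": 1,"offset": [0,0,0],"rotation": [0,0,0]},
    {"grip": 1,"offset": [0,0,0],"rotation": [0,0,0]},
    {"grip": 1,"offset": [0,0,0],"rotation": [0,0,0]},
    {"grip": 1,"offset": [0,0,0],"rotation": [0,0,0]},
    {"grip": 1,"offset": [0,0,0],"rotation": [0,0,0]},
    {"grip": 1,"offset": [-0.04,0,0],"rotation": [0,0,0]},
    {"grip": 1,"offset": [-0.12,0,0],"rotation": [0,0,0]},
    {"grip": 1,"offset": [-0.2,0,0],"rotation": [0,0,0]},
    {"grip": 1,"offset": [-0.2,0,0],"rotation": [0,0,0]},
    {"grip": 1,"offset": [-0.2,0,0],"rotation": [0,0,0]},
  ],
)

```text
time_s: 6.8
ee_pos: [598.0, 93.8, 225.5]
eef_rot: [2.106, 0.235, -2.101]
wrist_force: [-0.3, 0.8, -0.4]
gripper_width: 85.4
```

```bash
python3 go.py 501 -24 170 -76; python3 - <<'E'
from h import *
s=optics.grab_frame("scene")[:,:,::-1]
cv2.imwrite("pics/c4.png",cv2.resize(s[225:325,290:390],(600,600),interpolation=2))
E
```

```text
t 6.8 pos [598.   93.8 225.5] yaw_y -77.24 down [ 0.003  0.    -1.   ] F [-0.3  0.8 -0.4] w 85.4 q6 1.39
off [0.1104 0.1869 0.2415] rot [-0.0035 -0.0004 -0.0001]
```

View pics/c4.png

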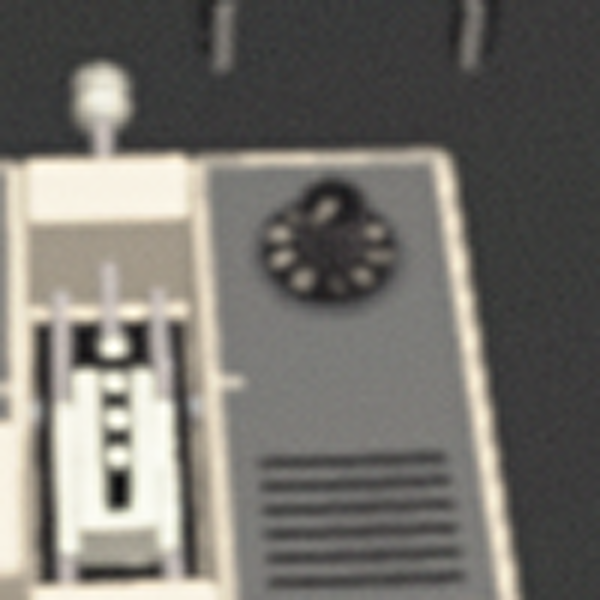

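The hand is clear. The dial's white line is now at about (328,208), on the far, front side. I'll check it numerically from the top view once the arm is away, and meanwhile go above the knob.

Emit:
servo_tool(
  motion=[
    {"grip": 1,"offset": [0.055,0.094,0.121],"rotation": [-0.003,0,0]},
    {"grip": 1,"offset": [0.11,0.187,0.241],"rotation": [-0.003,0,0]},
    {"grip": 1,"offset": [0.11,0.187,0.241],"rotation": [-0.003,0,0]},
    {"grip": 1,"offset": [0.11,0.187,0.241],"rotation": [-0.003,0,0]},
    {"grip": 1,"offset": [0.11,0.187,0.241],"rotation": [-0.003,0,0]},
    {"grip": 1,"offset": [0.11,0.187,0.241],"rotation": [-0.003,0,0]},
  ],
)

```text
time_s: 7.45
ee_pos: [501.2, -23.6, 169.1]
eef_rot: [2.094, 0.254, -2.093]
wrist_force: [0.5, 0.1, 0.2]
gripper_width: 85.8
```

```bash
python3 go.py 502 -23.5 60 -76; python3 - <<'E'
from h import *
s=optics.grab_frame("scene")[:,:,::-1];t=optics.grab_frame("top")[:,:,::-1]
cv2.imwrite("pics/top5.png",t)
cv2.imwrite("pics/c5.png",np.hstack([cv2.resize(s[215:290,270:345],(400,400),interpolation=2),cv2.resize(t[200:250,260:310],(400,400),interpolation=2)]))
E
```

```text
t 7.45 pos [501.2 -23.6 169.1] yaw_y -76.21 down [ 0.     0.001 -1.   ] F [0.5 0.1 0.2] w 85.8 q6 1.14
off [ 0.2183  0.0003 -0.0016] rot [-0.0006 -0.0001  0.0001]
```

View pics/c5.png

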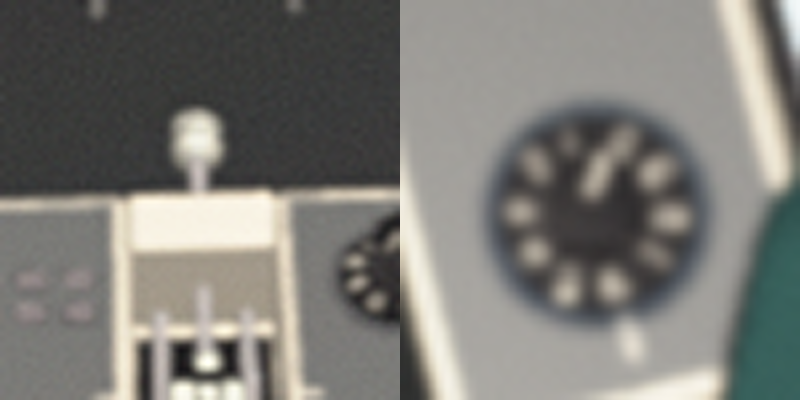

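The right crop shows the 0 number at (622,140) with the white line below it and the index at (633,345). About the ring centre (595,213) that is roughly 216° clockwise, so the dial reads 6. The left crop shows the fingers at x=97 and x=293, centred on the knob at x=197. I'll go down and grip, then check the dial's phase numerically.

Emit:
servo_tool(
  motion=[
    {"grip": 1,"offset": [0.08,0,-0.001],"rotation": [0,0,0]},
    {"grip": 1,"offset": [0.16,0,-0.001],"rotation": [0,0,0]},
    {"grip": 1,"offset": [0.218,0,-0.001],"rotation": [0,0,0]},
    {"grip": 1,"offset": [0.218,0,-0.001],"rotation": [0,0,0]},
    {"grip": 1,"offset": [0.218,0,-0.001],"rotation": [0,0,0]},
    {"grip": -1,"offset": [0.218,0,-0.001],"rotation": [0,0,0]},
    {"grip": -1,"offset": [0.218,0,-0.001],"rotation": [0,0,0]},
    {"grip": -1,"offset": [0.218,0,-0.001],"rotation": [0,0,0]},
    {"grip": -1,"offset": [0.218,0,-0.001],"rotation": [0,0,0]},
    {"grip": -1,"offset": [0.218,0,-0.001],"rotation": [0,0,0]},
    {"grip": -1,"offset": [0.218,0,-0.001],"rotation": [0,0,0]},
    {"grip": -1,"offset": [0.218,0,-0.001],"rotation": [0,0,0]},
    {"grip": -1,"offset": [0.218,0,-0.001],"rotation": [0,0,0]},
  ],
  force=40,
)

```text
time_s: 8.85
ee_pos: [501.3, -23.6, 61.2]
eef_rot: [2.095, 0.254, -2.092]
wrist_force: [-1.1, 2.2, 6.6]
gripper_width: 22.8
```

```bash
python3 go.py 485 -28 60 -76.1; python3 - <<'E'
from h import *
a=[cv2.cvtColor(cv2.imread(f),cv2.COLOR_BGR2GRAY) for f in("pics/top0.png","pics/top5.png")]
for c in((285.0,226.7),(285.3,226.8),(284.7,226.6)):
    u=[cv2.warpPolar(g.astype(np.float32),(64,720),c,12.5,cv2.WARP_POLAR_LINEAR+cv2.INTER_CUBIC)[:,42:56].mean(1) for g in a]
    ph=[np.degrees(np.angle(np.fft.fft(v)[10]))/10 for v in u]; print("mod36 shift",-(ph[1]-ph[0]),"(mod 36)")
E
```

```text
t 8.85 pos [501.3 -23.6  61.2] yaw_y -76.18 down [ 0.001  0.    -1.   ] F [-1.1  2.2  6.6] w 22.8 q6 1.14
off [0.0024 0.0007 0.0337] rot [-0.0002 -0.0002  0.    ]
mod36 shift 0.6090888 (mod 36)
mod36 shift 1.0278974 (mod 36)
mod36 shift 0.3872013 (mod 36)
```

The knob is gripped (opening 22.8 mm), and the dial's number ring has moved by a whole number of clicks to within 1°. Now I'll draw outwards (tool +z) in small steps, feeling for the notches.

Emit:
servo_tool(
  motion=[
    {"grip": -1,"offset": [0,0,0.003],"rotation": [0,0,0]},
    {"grip": -1,"offset": [0,0,0.003],"rotation": [0,0,0]},
    {"grip": -1,"offset": [0,0,0.003],"rotation": [0,0,0]},
  ],
)

```text
time_s: 9.15
ee_pos: [500.9, -23.8, 61.2]
eef_rot: [2.097, 0.254, -2.09]
wrist_force: [2.5, 4.6, 5.9]
gripper_width: 22.3
```

Emit:
servo_tool(
  motion=[
    {"grip": -1,"offset": [0,0,0.003],"rotation": [0,0,0]},
    {"grip": -1,"offset": [0,0,0.003],"rotation": [0,0,0]},
    {"grip": -1,"offset": [0,0,0.003],"rotation": [0,0,0]},
  ],
)

```text
time_s: 9.45
ee_pos: [499.8, -24.1, 61.2]
eef_rot: [2.098, 0.254, -2.09]
wrist_force: [3.6, 5.5, 5.4]
gripper_width: 22.5
```

Emit:
servo_tool(
  motion=[
    {"grip": -1,"offset": [0,0,0.003],"rotation": [0,0,0]},
    {"grip": -1,"offset": [0,0,0.003],"rotation": [0,0,0]},
    {"grip": -1,"offset": [0,0,0.003],"rotation": [0,0,0]},
  ],
)

```text
time_s: 9.75
ee_pos: [497.5, -24.6, 61.2]
eef_rot: [2.096, 0.254, -2.091]
wrist_force: [0.4, 4.4, 7.9]
gripper_width: 22.5
```

Emit:
servo_tool(
  motion=[
    {"grip": -1,"offset": [0,0,0.003],"rotation": [0,0,0]},
    {"grip": -1,"offset": [0,0,0.003],"rotation": [0,0,0]},
    {"grip": -1,"offset": [0,0,0.003],"rotation": [0,0,0]},
  ],
)

```text
time_s: 10.05
ee_pos: [495.8, -25.1, 61.2]
eef_rot: [2.095, 0.254, -2.091]
wrist_force: [0.3, 3.8, 7.9]
gripper_width: 22.4
```

Emit:
servo_tool(
  motion=[
    {"grip": -1,"offset": [0,0,0.003],"rotation": [0,0,0]},
    {"grip": -1,"offset": [0,0,0.003],"rotation": [0,0,0]},
    {"grip": -1,"offset": [0,0,0.003],"rotation": [0,0,0]},
  ],
)

```text
time_s: 10.35
ee_pos: [494.3, -25.4, 61.2]
eef_rot: [2.095, 0.254, -2.092]
wrist_force: [0.1, 2.6, 8.3]
gripper_width: 22.6
```

Emit:
servo_tool(
  motion=[
    {"grip": -1,"offset": [0,0,0.003],"rotation": [0,0,0]},
    {"grip": -1,"offset": [0,0,0.003],"rotation": [0,0,0]},
    {"grip": -1,"offset": [0,0,0.003],"rotation": [0,0,0]},
  ],
)

```text
time_s: 10.65
ee_pos: [492.8, -25.8, 61.2]
eef_rot: [2.095, 0.254, -2.092]
wrist_force: [0.2, 3.6, 8.2]
gripper_width: 22.2
```

The force along the pull rose to about 5 N and then fell to the 1.2 N friction. So the start was in a notch, and a knob 58–60 mm in front of the panel fits notch 2. Notch 3 is therefore 18 mm from the start, at TCP x≈483.8. I'll continue.

Emit:
servo_tool(
  motion=[
    {"grip": -1,"offset": [0,0,0.004],"rotation": [0,0,0]},
    {"grip": -1,"offset": [0,0,0.008],"rotation": [0,0,0]},
    {"grip": -1,"offset": [0,0,0.012],"rotation": [0,0,0]},
    {"grip": -1,"offset": [0,0,0.012],"rotation": [0,0,0]},
    {"grip": -1,"offset": [0,0,0.012],"rotation": [0,0,0]},
  ],
)

```text
time_s: 11.15
ee_pos: [486.2, -27.5, 61.2]
eef_rot: [2.093, 0.254, -2.093]
wrist_force: [-2.2, 0.9, 10.3]
gripper_width: 22.6
```

Emit:
servo_tool(
  motion=[
    {"grip": -1,"offset": [0,0,0.003],"rotation": [0,0,0]},
    {"grip": -1,"offset": [0,0,0.003],"rotation": [0,0,0]},
    {"grip": -1,"offset": [0,0,0.003],"rotation": [0,0,0]},
  ],
)

```text
time_s: 11.45
ee_pos: [484.4, -27.9, 61.2]
eef_rot: [2.093, 0.254, -2.093]
wrist_force: [-3.0, -0.1, 12.1]
gripper_width: 22.6
```

Emit:
servo_tool(
  motion=[
    {"grip": -1,"offset": [0,0,0.003],"rotation": [0,0,0]},
    {"grip": -1,"offset": [0,0,0.003],"rotation": [0,0,0]},
    {"grip": -1,"offset": [0,0,0.003],"rotation": [0,0,0]},
  ],
)

```text
time_s: 11.75
ee_pos: [483.9, -28.1, 61.2]
eef_rot: [2.095, 0.254, -2.092]
wrist_force: [-0.7, 2.3, 8.5]
gripper_width: 22.7
```

```bash
python3 go.py 483.8 -27.9 61 -76.1; python3 - <<'E'
from h import *
s=optics.grab_frame("scene")[:,:,::-1];t=optics.grab_frame("top")[:,:,::-1]
cv2.imwrite("pics/top6.png",t);cv2.imwrite("pics/scene6.png",s)
t0=cv2.imread("pics/top0.png");s0=cv2.imread("pics/scene0.png")
f=lambda i:cv2.resize(i[145:245,290:340],(200,400),interpolation=2)
g=lambda i:cv2.resize(i[280:340,290:330],(200,300),interpolation=2)
p=lambda i:cv2.copyMakeBorder(i,0,100,0,0,cv2.BORDER_CONSTANT)
cv2.imwrite("pics/c6.png",np.hstack([f(t0),f(t),p(g(s0)),p(g(s))]))
E
```

```text
t 11.75 pos [483.9 -28.1  61.2] yaw_y -76.18 down [ 0.001  0.    -1.   ] F [-0.7  2.3  8.5] w 22.7 q6 1.13
off [ 0.0004 -0.0004  0.0001] rot [-0.0002 -0.0002 -0.    ]
```

View pics/c6.png

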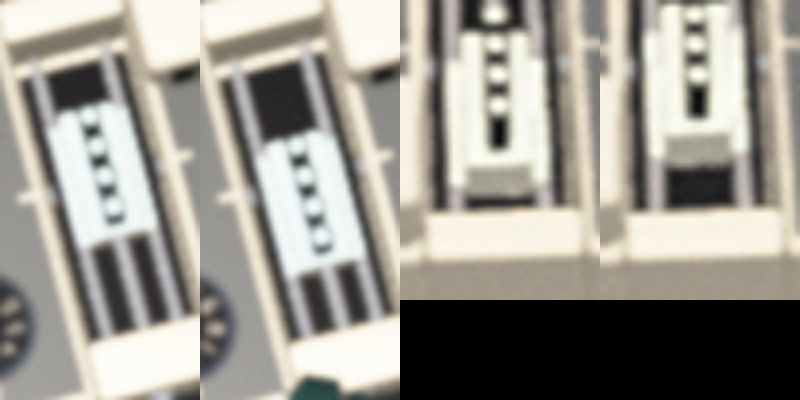

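The crop shows that before the move the beam line crossed the 2nd standard at about (105,178). Now it crosses at about (308,176), and the white squares, counted from the front, are at y≈240, 208, 174 and 146, so the third stands in the beam. The force went negative (the ball drawing in) and then neutral, after 18 mm of travel. I'll hold, do a final check and hand in.

Emit:
servo_tool(
  motion=[
    {"grip": -1,"offset": [0,0,0],"rotation": [0,0,0]},
    {"grip": -1,"offset": [0,0,0],"rotation": [0,0,0]},
    {"grip": -1,"offset": [0,0,0],"rotation": [0,0,0]},
    {"grip": -1,"offset": [0,0,0],"rotation": [0,0,0]},
    {"grip": -1,"offset": [0,0,0],"rotation": [0,0,0]},
    {"grip": -1,"offset": [0,0,0],"rotation": [0,0,0]},
    {"grip": -1,"offset": [0,0,0],"rotation": [0,0,0]},
    {"grip": -1,"offset": [0,0,0],"rotation": [0,0,0]},
    {"grip": -1,"offset": [0,0,0],"rotation": [0,0,0]},
    {"grip": -1,"offset": [0,0,0],"rotation": [0,0,0]},
  ],
)

```text
time_s: 12.85
ee_pos: [483.9, -28.1, 61.2]
eef_rot: [2.095, 0.254, -2.092]
wrist_force: [-0.0, 1.2, 9.9]
gripper_width: 22.7
```

```bash
python3 go.py 483.8 -27.9 61 -76.1; python3 - <<'E'
from h import *
a=[cv2.cvtColor(cv2.imread(f),cv2.COLOR_BGR2GRAY) for f in("pics/top0.png","pics/top6.png")]
# bystanders unmoved? picture difference in their boxes
for n,(x,y,w,h) in dict(case=(95,255,90,70),tip=(475,185,70,75),cent=(460,275,80,75)).items():
    print(n,cv2.phaseCorrelate(*[g[y:y+h,x:x+w].astype(np.float32) for g in a]))
# dial: white line on grip (top at z=141), angle clockwise from the index
print(manip.job_done())
E
```

```text
t 12.85 pos [483.9 -28.1  61.2] yaw_y -76.17 down [ 0.001  0.    -1.   ] F [-0.   1.2  9.9] w 22.7 q6 1.13
off [ 0.0004 -0.0004  0.0001] rot [-0.0002 -0.0002 -0.    ]
case ((0.003950663391243836, -0.0031112907051848993), 1.0726323707604113)
tip ((-0.05379500618863631, 0.5367752195227382), 0.9731798715944643)
cent ((0.06984240811797093, 0.5012153541938531), 0.8535793142318726)
the job is handed in; nothing more can be done
None
```

The job is handed in at 12.9 s: the dial is set to 6 and the carriage is in its third notch with the gripper still holding the pull knob. `job_done` gave no verdict, so this rests on my own checks.

- **Dial:** It started at 3 and I turned it 108° clockwise. Afterwards the white line stood about 216° clockwise of the index mark, which is number 6. The number ring had moved by a whole number of clicks to within 1°. I made that check before going to the knob and did not measure the dial again after the pull.
- **Carriage:** It started in notch 2 and I drew it out 18 mm. I felt it leave a notch at about 5 N, run at the 1.2 N friction, and then be drawn into the next notch. The top view shows the third standard from the front on the beam line.
- **Grip:** I commanded 40 N on the knob. At the end the opening was 22.7 mm, the arm was still and there was almost no pull along the slide.
- **Bystanders:** The standards case did not shift in the images. The tip box and centrifuge regions shifted by about 0.5 pixel (roughly 1 mm). I never touched them, so I put this down to a lighting or image effect.

One check disagreed slightly. My position estimate put the knob 56–60 mm in front of the panel at the start, where notch 2 should give 63 mm. I settled on notch 2 from the view of the standards in the beam and from the felt clicks.

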